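Dispense one kiln disc and slide it into the lane

ROBOT

A 6-joint arm with a two-finger parallel gripper is mounted at the origin on the work surface. World frame = base frame: x ahead of the robot, y to its left, z up, the work surface at z = 0. Lengths are in m, angles in rad, forces in N, time in s.
With the tool pointing down it reaches from about 0.375 to 0.9 m from the base axis. Payload 3.1 kg.
Tool frame: the origin (TCP) lies where the fingers leave the gripper's body, on its centre line; the fingertips stand 73 mm ahead of it and the grasp point (between the pads) lies 54 mm ahead of it; z points along the fingers, y is the line along which they close (so a half turn about z gives the same grasp; the last joint's range is limited). The gripper opens to 85 mm and grips with 20 to 120 N. Pads are 22 mm wide; open, the fingers measure 114 mm over their backs; the gripper's body (76 mm by 85 mm) begins 54 mm behind the grasp point. The pads swing forward as they close: fully open they stand 13 mm farther back than shut.
Start: joints at [-1.472, 0.527, 1.433, -0, 1.181, -0.178], TCP at [0.171, -0.601, 0.304] pointing down, gripper open.
Joint ranges: [-3.08, 3.08], [-0.75, 2.2], [0.22, 2.44], [-1.43, 4.57], [0, 2.65], [-2.85, 2.85]. Speed limits (rad/s): [2.79, 2.79, 3.14, 3.14, 3.14, 3.14].

INTERFACE

Orientations are given as a unit quaternion [x, y, z, w].
In Python, from station import manip gives the robot as it stands.
- The arm moves only by the shell command python3 -m crank 'ROWS' [FORCE]. ROWS is JSON, a list of rows, each an object with "dp": the shift along the tool's x, y, z normalised to -1 to 1, where 1 is 50 cm, a list of three; "delta_rot": the turn, a rotation vector about the tool's x, y, z normalised to -1 to 1, where 1 is 2 pi rad, a list of three; "fingers": the opening, from -1 (shut) to 1 (fully open). A call has 1 to 12 rows; each row shifts and turns the commanded pose from where the row before left it, along the tool's axes as they then stand; what a row does not reach is not made up. A row lasts 1/12 s, in which the tool goes at most 41.7 mm and 7.16 degrees, less where a joint would pass 70% of its speed; a pose out of reach is approached as far as the arm can. A call with a number of a shift or a turn outside -1 to 1 is refused whole. A call with a gripper value outside its range is refused whole. The fingers move at their own pace and stop on an object; FORCE is the grip in N (left out, the last holds). Time passes only in rows, so rows that do not move let the fingers close. It gives the time, the measured TCP pose, the force, the opening and the grip force at its end, in the units of the state.
- manip.sense(): the state, without advancing time (a new reading comes with each control period).
- manip.snapshot(name): name is "scene" or "top"; returns (picture, depth): 480x640x3 uint8, red, green, blue; 480x640 float32, m along the optical axis (not along the pixel's ray), 0 where there is no reading.
- manip.camera_model(name): a dict with "fx", "fy", "cx", "cy" (pixels), "origin" and "attitude" of the camera in the world. Camera axes: x right, y up, looking along -z (the intrinsics and any distortion apply to the point x, -y, -z); pixel columns grow to the right and rows downward; lengths in m; the calibration is good to about 2 mm. A picture is of the moment at which its call begins. camera_model takes no time and is no camera call.
- manip.sign_off(): hands the job in; it is judged then, once.
The state is a dict: "t": time; "q": joint angles; "qd": joint speeds; "tau": joint torques, N m; "tcp_pos": TCP position; "tool_rot": TCP orientation; "force": force on the tool from outside, world axes, zero at the start; "ft_torque": the same for the moment, N m; "finger_gap": opening from 0.0 (shut) to 1.0 (fully open); "gripper_force": force on a finger pad.
Only numpy, scipy, OpenCV 4.12 (cv2) and the standard library are available. Lean on these libraries where they do the work, as an engineer would, in place of code of your own. Each camera call takes 0.05 s, during which the arm holds its last target. There are 200 camera calls.

TASK

Press the plunger of the disc dispenser down once so that a single clay kiln disc is pushed out onto the bench, and let the plunger come back up. Then nudge that disc aside along the bench until it lies wholly between the two wooden slats of the lane, flat and at rest. Do not pick the disc up, leave the other discs in the dispenser, and do not disturb the bowl, the cup or the brush.

Things in the scene. Friction and masses are not known exactly. Their poses are not given: they have to be found in the camera images.
- dispenser: Metal dispenser fixed to the bench. Origin: on the bench (z = 0) under the disc stack; discs come out along its +x, z up. Open-topped square magazine 57 x 57 mm outside, 36 mm high, walls 5 mm; slotted front face at x = +28.5 mm over an outlet 11 mm high. Behind it a grey housing, 57 mm wide, 34 mm high, runs back to x = -101 mm and carries the plunger at x = -70 mm.
- plunger_top (a point): Centre of the top face of the plunger's round black cap, 24 mm across, 6 mm thick; 66 mm above the bench when up. It moves straight down.
- plunger (a joint): Plunger travel in m: 0 up, 0.025 fully down at a hard stop. A spring returns it: about 4 N to start, 8 N at the bottom, plus up to about 5 N of friction. Each stroke slides the lowest disc along the bench by 2.8 times the plunger's travel, less 2 mm: a full stroke sets its centre about 68 mm in front of the dispenser's origin. A second press would push out a second disc.
- disc0: The lowest of four equal unglazed clay discs stacked in the magazine: the one that comes out. 44 mm across, 8 mm thick, about 25 g. Origin: centre of its underside (on the bench, which is where it slides). Its yaw means nothing.
- disc1: The next disc up, same size; it lies on disc0 at the start and drops to the bench inside the magazine as the plunger rises. Two more lie on it. Origin: centre of its underside.
- lane: Two parallel wooden slats screwed to the bench, each 100 mm long (along the lane's y axis), 14 mm wide, 20 mm high, with a 100 mm wide gap between them; open at both ends, no floor (bare bench between). Origin: on the bench, midway between the slats. It stands to the left or the right of the dispenser's outlet, its y axis roughly along world y.
- bowl: Loose clay bowl, 90 mm across, 50 mm high, on the side of the outlet where the lane is not. Origin: centre of its underside. To be left alone.
- cup: Loose white cup, 64 mm across, 60 mm high. Origin: centre of its underside. To be left alone.
- brush: Loose brush, about 170 mm long, lying along its x axis beyond the outlet. To be left alone.
Not all that is in view belongs to the job. There is more than one size of the lane; the one meant has the size given above. What is shaped like the dispenser but green is not meant.

How it is judged:
By the outcome, as a careful person would: the job done as asked, in the order asked, and still so for the second after the job is handed in, with the robot touching nothing.
It also fails if it takes over 64 s, if anything falls off the work surface, if the arm or the gripper's body presses on something with over 40 N, if the wrist force passes 120 N, or if a joint passes its speed limit or range.

## Working session

There is one attempt and no reset: what is moved stays moved. The work goes in short steps, Python scripts to look and compute and a shell command to move; the robot and the scene stay as the last step left them, time stands still between calls to the robot, and variables do not carry over. Pictures are saved under pics/ and viewed, at most 10 in all, crops included, and the job is handed in when it is done.

```bash
ls; mkdir -p pics
cat > h.py <<'E'
import numpy as np, cv2
from scipy.spatial.transform import Rotation as R
from station import manip
def snap(n,f=None):
    p,d=manip.snapshot(n)
    if f: cv2.imwrite('pics/'+f,p[:,:,::-1]); np.save('pics/'+f[:-4]+'.npy',d)
    return p,d
def pose(m):
    a=np.array(m['attitude'],float)
    return (a if a.shape==(3,3) else R.from_quat(a).as_matrix()),np.array(m['origin'])
def cloud(n,d):
    m=manip.camera_model(n);A,o=pose(m)
    v,u=np.mgrid[:480,:640]
    c=np.stack([(u-m['cx'])/m['fx']*d,-(v-m['cy'])/m['fy']*d,-d],-1)
    return c@A.T+o
E
python3 - <<'E'
from h import *
for n in('scene','top'):
    print(manip.camera_model(n)); snap(n,n+'0.png')
print(manip.sense())
E
```

```text
pics
{'fx': 590.2146579903149, 'fy': 590.2146579903149, 'cx': 314.9792829060498, 'cy': 238.50197495676576, 'origin': array([1.47676092, 0.14198209, 0.90770711]), 'attitude': array([0.25448719, 0.31370319, 0.70346654, 0.58477466])}
{'fx': 467.6507459744618, 'fy': 467.6507459744618, 'cx': 315.75456077325657, 'cy': 233.10029186421107, 'origin': array([ 0.4713303 , -0.0488175 ,  1.23342088]), 'attitude': array([ 0.03284736, -0.03482815, -0.69966704,  0.7128633 ])}
{'t': 0.1, 'q': array([-1.47252159e+00,  5.28403383e-01,  1.43378895e+00, -1.75584675e-05,
        1.18140367e+00, -1.78511520e-01]), 'qd': array([ 0.00145148, -0.00252474, -0.00227987, -0.00069229, -0.00060098,
        0.00107915]), 'tau': array([-2.29775414e-04, -4.43304956e+01, -1.78586197e+01, -3.25401224e-04,
        3.86677275e-03,  9.26124670e-06]), 'tcp_pos': array([ 0.17075798, -0.6006903 ,  0.30300809]), 'tool_rot': array([ 9.90437988e-01,  1.37955025e-01,  3.20625553e-05, -1.00119182e-03]), 'force': array([ 0.41111001,  0.09673187, -0.01416584]), 'ft_torque': array([ 0.03115406, -0.03436486,  0.00837718]), 'gripper_force': 0.0, 'finger_gap': 0.9957793785293347}
```

View pics/top0.png

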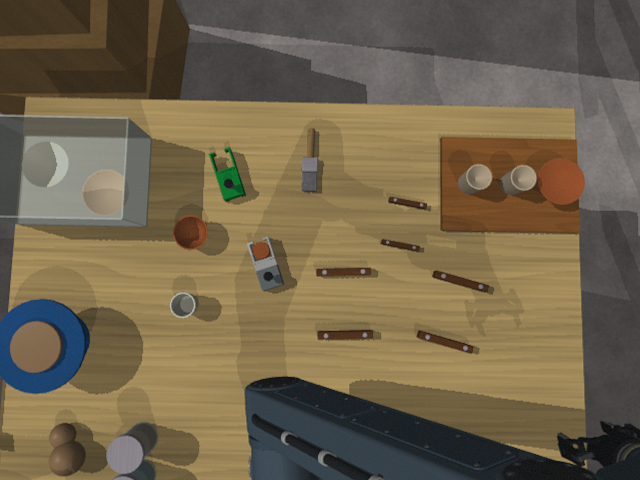

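View pics/scene0.png

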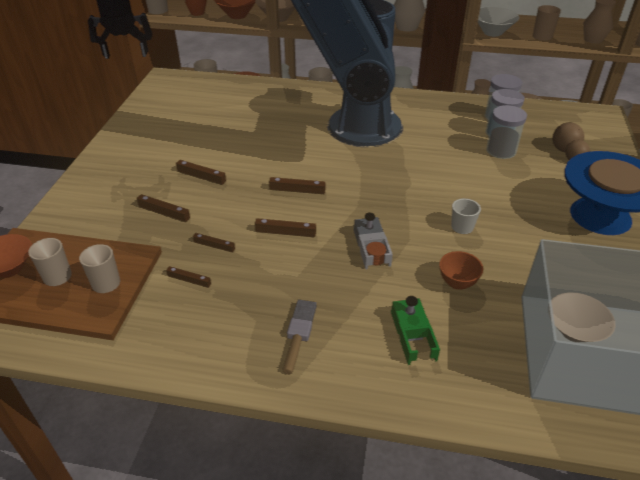

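Top view: the grey dispenser is at (265,262) with its outlet facing up, and the green decoy is at (228,175). There are three slat pairs: (344,271)/(345,335), (463,281)/(446,341) and the small one (409,203)/(402,244). By size (about 2.6 mm/px) the small pair looks like the 100 mm lane. The bowl is at (190,232), the cup at (183,305), the brush at (310,160). Next I measure these with both cameras.

```bash
cat > m.py <<'E'
from h import *
C={}
for n in('top','scene'): C[n]=cloud(n,np.load(f'pics/{n}0.npy'))
P={'plunger':[(267,276),(370,217)],'disc top':[(262,250),(376,250)],'bowl':[(190,232),(461,270)],'cup':[(183,305),(465,215)],
'brush':[(310,175),(303,312)],'A far':[(344,271),(285,228)],'A near':[(345,335),(297,185)],'B far':[(463,281),(163,207)],'B near':[(446,341),(200,171)],'S far':[(409,203),(189,276)],'S near':[(402,244),(214,242)]}
for k,(a,b) in P.items(): print(k,C['top'][a[1],a[0]].round(3),C['scene'][b[1],b[0]].round(3))
from scipy.ndimage import label
for n in C:
    X=C[n]; z=X[...,2]
    m=(z>.008)&(z<.12)&(X[...,0]>.2)&(X[...,0]<.85)&(np.abs(X[...,1])<.5)
    L,k=label(m)
    for i in range(1,k+1):
        q=X[L==i]
        if len(q)<60: continue
        c,s,a=cv2.minAreaRect(q[:,:2].astype(np.float32))
        print(n,len(q),np.round(c,3),np.round(s,3),round(a,1),'z95',np.percentile(q[:,2],95).round(3))
im=cv2.imread('pics/top0.png'); cv2.imwrite('pics/crop0.png',cv2.resize(im[120:350,220:440],None,fx=2.5,fy=2.5,interpolation=2))
E
python3 m.py
```

```text
plunger [0.474 0.068 0.065] [0.481 0.069 0.066]
disc top [0.541 0.087 0.029] [0.549 0.091 0.034]
bowl [ 0.587  0.282 -0.001] [0.561 0.274 0.017]
cup [0.395 0.291 0.001] [0.427 0.275 0.058]
brush [ 0.742 -0.033  0.017] [ 0.736 -0.031  0.019]
A far [ 0.491 -0.125  0.03 ] [ 0.498 -0.121  0.02 ]
A near [ 0.329 -0.13   0.031] [ 0.34  -0.127  0.023]
B far [ 0.471 -0.431  0.028] [ 0.481 -0.421  0.025]
B near [ 0.319 -0.386  0.028] [ 0.33  -0.381  0.026]
S far [ 0.672 -0.294  0.021] [ 0.682 -0.286  0.019]
S near [ 0.564 -0.276  0.018] [ 0.574 -0.266  0.021]
top 322 [0.837 0.46 ] [0.079 0.004] 89.5 z95 0.117
top 1783 [0.702 0.406] [0.096 0.264] 67.9 z95 0.115
top 675 [ 0.775 -0.031] [0.15 0.04] 0.9 z95 0.022
top 4345 [ 0.726 -0.439] [0.248 0.121] 0.0 z95 0.093
top 852 [0.738 0.186] [0.131 0.057] 19.4 z95 0.064
top 802 [0.679 0.473] [0.118 0.053] 0.1 z95 0.052
top 227 [ 0.673 -0.291] [0.101 0.015] 80.4 z95 0.023
top 768 [0.581 0.269] [0.085 0.089] 1.0 z95 0.051
top 1076 [0.505 0.078] [0.129 0.058] 19.2 z95 0.064
top 217 [ 0.561 -0.271] [0.1   0.015] 79.8 z95 0.023
top 422 [ 0.489 -0.123] [0.02
[... 387 characters left out ...]
cene 605 [ 0.33  -0.131] [0.032 0.141] 2.6 z95 0.031
scene 597 [ 0.474 -0.429] [0.146 0.025] 75.7 z95 0.03
scene 785 [0.4   0.276] [0.06  0.069] 88.6 z95 0.06
scene 1339 [0.507 0.077] [0.134 0.059] 19.7 z95 0.062
scene 712 [ 0.492 -0.124] [0.027 0.141] 3.7 z95 0.03
scene 321 [ 0.564 -0.271] [0.1   0.021] 78.1 z95 0.022
scene 5579 [ 0.726 -0.44 ] [0.248 0.121] 0.2 z95 0.093
scene 1215 [0.583 0.267] [0.087 0.09 ] 72.9 z95 0.05
scene 4626 [0.739 0.405] [0.267 0.096] 23.0 z95 0.115
scene 2734 [0.668 0.458] [0.144 0.084] 0.1 z95 0.112
scene 367 [ 0.677 -0.292] [0.102 0.018] 80.6 z95 0.022
scene 1682 [0.739 0.185] [0.133 0.059] 19.7 z95 0.064
scene 1031 [ 0.775 -0.032] [0.042 0.15 ] 88.4 z95 0.021
```

View pics/crop0.png

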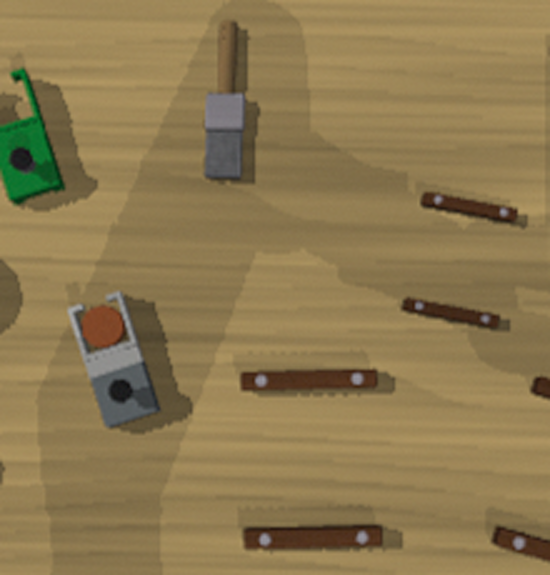

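The crop shows only the small pair fits: slats 100 x 15 mm and 20 mm high, at about (0.674,-0.291) and (0.5625,-0.271). The others are 140 mm long. The lane centre is about (0.618,-0.281) with yaw -10°. The grey dispenser's origin is about (0.540,0.0895) with yaw 19.3°. The plunger is about (0.475,0.067), 66 mm high, matching in both views. The disc should come out at about (0.604,0.112). I'll turn the tool and shut the fingers first.

```bash
python3 -m crank '[{"dp":[0,0,0],"delta_rot":[0,0,-0.01925],"fingers":-1},{"dp":[0,0,0],"delta_rot":[0,0,-0.01925],"fingers":-1},{"dp":[0,0,0],"delta_rot":[0,0,-0.01925],"fingers":-1},{"dp":[0,0,0],"delta_rot":[0,0,-0.01925],"fingers":-1},{"dp":[0,0,0],"delta_rot":[0,0,-0.01925],"fingers":-1},{"dp":[0,0,0],"delta_rot":[0,0,-0.01925],"fingers":-1},{"dp":[0,0,0],"delta_rot":[0,0,-0.01925],"fingers":-1},{"dp":[0,0,0],"delta_rot":[0,0,-0.01925],"fingers":-1},{"dp":[0,0,0],"delta_rot":[0,0,-0.01925],"fingers":-1},{"dp":[0,0,0],"delta_rot":[0,0,-0.01925],"fingers":-1},{"dp":[0,0,0],"delta_rot":[0,0,-0.01925],"fingers":-1},{"dp":[0,0,0],"delta_rot":[0,0,0],"fingers":-1}]' 40
python3 -m crank '[{"dp":[0.0657,0.0327,0],"delta_rot":[0,0,0],"fingers":-1},{"dp":[0.0657,0.0327,0],"delta_rot":[0,0,0],"fingers":-1},{"dp":[0.0657,0.0327,0],"delta_rot":[0,0,0],"fingers":-1},{"dp":[0.0657,0.0327,0],"delta_rot":[0,0,0],"fingers":-1},{"dp":[0.0657,0.0327,0],"delta_rot":[0,0,0],"fingers":-1},{"dp":[0.0657,0.0327,0],"delta_rot":[0,0,0],"fingers":-1},{"dp":[0.0657,0.0327,0],"delta_rot":[0,0,0],"fingers":-1},{"dp":[0.0657,0.0327,0],"delta_rot":[0,0,0],"fingers":-1},{"dp":[0.0657,0.0327,0],"delta_rot":[0,0,0],"fingers":-1},{"dp":[0.0657,0.0327,0],"delta_rot":[0,0,0],"fingers":-1}]'
```

```text
t: 1.1
tcp_pos: [0.1708, -0.6009, 0.3034]
tool_rot: [0.693, 0.721, 0.0, -0.0]
force: [0.6, 0.0, -0.3]
finger_gap: 0.001
gripper_force: 0.0
t: 1.93
tcp_pos: [0.3225, -0.2652, 0.3039]
tool_rot: [0.696, 0.718, 0.0, -0.0]
force: [0.2, 0.2, 0.3]
finger_gap: 0.001
gripper_force: 0.0
```

```bash
python3 -m crank '[{"dp":[0.0657,0.0327,0],"delta_rot":[0,0,0],"fingers":-1},{"dp":[0.0657,0.0327,0],"delta_rot":[0,0,0],"fingers":-1},{"dp":[0.0657,0.0327,0],"delta_rot":[0,0,0],"fingers":-1},{"dp":[0.0657,0.0327,0],"delta_rot":[0,0,0],"fingers":-1},{"dp":[0.0657,0.0327,0],"delta_rot":[0,0,0],"fingers":-1},{"dp":[0.0657,0.0327,0],"delta_rot":[0,0,0],"fingers":-1},{"dp":[0.0657,0.0327,0],"delta_rot":[0,0,0],"fingers":-1},{"dp":[0.0657,0.0327,0],"delta_rot":[0,0,0],"fingers":-1},{"dp":[0.0657,0.0327,0],"delta_rot":[0,0,0],"fingers":-1},{"dp":[0.0657,0.0327,0],"delta_rot":[0,0,0],"fingers":-1},{"dp":[0,0,0],"delta_rot":[0,0,0],"fingers":-1},{"dp":[0,0,0],"delta_rot":[0,0,0],"fingers":-1}]'
python3 -c "
from h import *
print(manip.sense()['tcp_pos'])"
```

```text
t: 2.93
tcp_pos: [0.4738, 0.0689, 0.3037]
tool_rot: [0.693, 0.721, -0.0, -0.0]
force: [-0.4, -0.9, -0.5]
finger_gap: -0.005
gripper_force: 0.0
[0.47381809 0.06892585 0.30367905]
```

```bash
python3 - <<'E'
from h import *
for n in('top','scene'):
    X=cloud(n,np.load(f'pics/{n}0.npy'));m=(X[...,2]>.058)&(X[...,2]<.08)&(np.hypot(X[...,0]-.475,X[...,1]-.067)<.03)
    q=X[m];print(n,len(q),((q.max(0)+q.min(0))/2).round(4),np.ptp(q,axis=0).round(3),q.mean(0).round(4))
E
python3 -m crank '[{"dp":[0,0,0.06],"delta_rot":[0,0,0],"fingers":-1},{"dp":[0,0,0.06],"delta_rot":[0,0,0],"fingers":-1},{"dp":[0,0,0.06],"delta_rot":[0,0,0],"fingers":-1},{"dp":[0,0,0.06],"delta_rot":[0,0,0],"fingers":-1},{"dp":[0,0,0.03],"delta_rot":[0,0,0],"fingers":-1},{"dp":[0,0,0.02],"delta_rot":[0,0,0],"fingers":-1},{"dp":[0,0,0],"delta_rot":[0,0,0],"fingers":-1},{"dp":[0,0,0],"delta_rot":[0,0,0],"fingers":-1}]'
python3 -c "
from h import *
snap('scene','s1.png'); im=cv2.imread('pics/s1.png'); cv2.imwrite('pics/s1c.png',cv2.resize(im[120:320,280:500],None,fx=2.5,fy=2.5))"
```

```text
top 73 [0.4729 0.0669 0.0658] [0.022 0.022 0.009] [0.4735 0.0672 0.0653]
scene 73 [0.4753 0.066  0.0659] [0.026 0.022 0.01 ] [0.4772 0.0662 0.0647]
t: 3.6
tcp_pos: [0.4731, 0.0661, 0.1586]
tool_rot: [0.695, 0.719, -0.001, -0.001]
force: [0.5, -0.2, -0.2]
finger_gap: -0.001
gripper_force: 0.0
```

View pics/s1c.png

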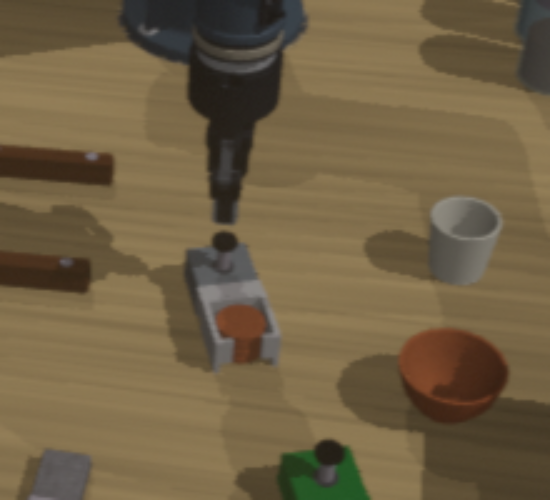

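The fingertips stand right above the cap at (224,235) in the crop. Pressing now.

```bash
python3 -m crank '[{"dp":[0,0,0.02],"delta_rot":[0,0,0],"fingers":-1},{"dp":[0,0,0.01],"delta_rot":[0,0,0],"fingers":-1},{"dp":[0,0,0.01],"delta_rot":[0,0,0],"fingers":-1},{"dp":[0,0,0.01],"delta_rot":[0,0,0],"fingers":-1},{"dp":[0,0,0.01],"delta_rot":[0,0,0],"fingers":-1},{"dp":[0,0,0.01],"delta_rot":[0,0,0],"fingers":-1},{"dp":[0,0,0.008],"delta_rot":[0,0,0],"fingers":-1},{"dp":[0,0,0.004],"delta_rot":[0,0,0],"fingers":-1},{"dp":[0,0,0],"delta_rot":[0,0,0],"fingers":-1}]'
python3 -m crank '[{"dp":[0,0,0.004],"delta_rot":[0,0,0],"fingers":-1},{"dp":[0,0,0],"delta_rot":[0,0,0],"fingers":-1},{"dp":[0,0,0],"delta_rot":[0,0,0],"fingers":-1}]'
```

```text
t: 4.4
tcp_pos: [0.4741, 0.067, 0.1186]
tool_rot: [0.694, 0.72, 0.0, 0.001]
force: [-1.0, -2.2, 7.3]
finger_gap: -0.005
gripper_force: 3.4
t: 4.65
tcp_pos: [0.4741, 0.067, 0.1169]
tool_rot: [0.694, 0.72, 0.0, 0.001]
force: [-0.9, -1.8, 6.3]
finger_gap: -0.001
gripper_force: 3.6
```

```bash
python3 -m crank '[{"dp":[0,0,0.004],"delta_rot":[0,0,0],"fingers":-1},{"dp":[0,0,0.002],"delta_rot":[0,0,0],"fingers":-1},{"dp":[0,0,0],"delta_rot":[0,0,0],"fingers":-1}]'
python3 -m crank '[{"dp":[0,0,0.002],"delta_rot":[0,0,0],"fingers":-1},{"dp":[0,0,0],"delta_rot":[0,0,0],"fingers":-1}]'
```

```text
t: 4.9
tcp_pos: [0.4741, 0.067, 0.1139]
tool_rot: [0.694, 0.72, 0.0, 0.001]
force: [-2.0, -1.5, 7.8]
finger_gap: 0.0
gripper_force: 3.8
t: 5.07
tcp_pos: [0.474, 0.067, 0.1136]
tool_rot: [0.694, 0.72, 0.0, 0.001]
force: [-2.3, -2.2, 14.2]
finger_gap: 0.001
gripper_force: 7.0
```

```bash
python3 -m crank '[{"dp":[0,0,0.002],"delta_rot":[0,0,0],"fingers":-1},{"dp":[0,0,0],"delta_rot":[0,0,0],"fingers":-1}]'
python3 -m crank '[{"dp":[0,0,-0.01],"delta_rot":[0,0,0],"fingers":-1},{"dp":[0,0,-0.012],"delta_rot":[0,0,0],"fingers":-1},{"dp":[0,0,-0.012],"delta_rot":[0,0,0],"fingers":-1},{"dp":[0,0,-0.012],"delta_rot":[0,0,0],"fingers":-1},{"dp":[0,0,-0.012],"delta_rot":[0,0,0],"fingers":-1},{"dp":[0,0,-0.03],"delta_rot":[0,0,0],"fingers":-1},{"dp":[0,0,-0.06],"delta_rot":[0,0,0],"fingers":-1},{"dp":[0,0,-0.06],"delta_rot":[0,0,0],"fingers":-0.35},{"dp":[0,0,0],"delta_rot":[0,0,0],"fingers":-0.35},{"dp":[0,0,0],"delta_rot":[0,0,0],"fingers":-0.35}]'
python3 - <<'E'
from h import *
p,d=snap('scene','s2.png'); X=cloud('scene',d)
cv2.imwrite('pics/s2c.png',cv2.resize(cv2.imread('pics/s2.png')[120:320,280:500],None,fx=2.5,fy=2.5))
def disc(n,p,d,c=(.604,.112),r=.045):
    X=cloud(n,d); h=p.astype(int); m=(h[...,0]>h[...,2]*1.8)&(X[...,2]>.004)&(X[...,2]<.015)&(np.hypot(X[...,0]-c[0],X[...,1]-c[1])<r)
    q=X[m]; print(n,len(q),((q.max(0)+q.min(0))/2).round(4) if len(q) else '',np.ptp(q,axis=0).round(3) if len(q) else '')
disc('scene',p,d); p,d=snap('top','t2.png'); disc('top',p,d)
for n in('top','scene'):
    X=cloud(n,np.load('pics/%s2.npy'%n[0]));q=X[(X[...,2]>.03)&(X[...,2]<.08)&(np.hypot(X[...,0]-.474,X[...,1]-.067)<.012)]
    print('cap z',np.percentile(q[:,2],90) if len(q) else None)
E
```

```text
t: 5.23
tcp_pos: [0.474, 0.0671, 0.1135]
tool_rot: [0.694, 0.72, 0.001, 0.001]
force: [-4.8, -2.2, 23.8]
finger_gap: 0.002
gripper_force: 11.4
t: 6.07
tcp_pos: [0.4743, 0.0675, 0.2164]
tool_rot: [0.694, 0.72, 0.001, 0.001]
force: [0.0, -0.3, -0.5]
finger_gap: 0.326
gripper_force: 0.0
scene 250 [0.6053 0.1121 0.0082] [0.046 0.043 0.008]
top 191 [0.5973 0.1145 0.009 ] [0.053 0.043 0.01 ]
cap z None
cap z 0.06658070232297127
```

View pics/s2c.png

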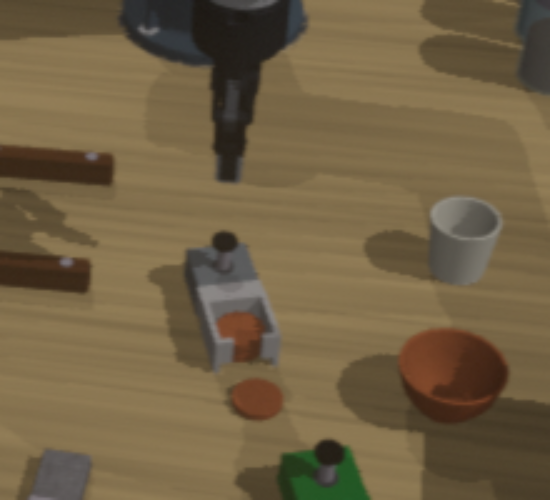

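The disc is out at (256,399) in the crop, about (0.604,0.112), and the plunger is back up with its cap at 66 mm. The other discs are still in the magazine. Next I place the pusher, half-open fingers forming a cradle, on the disc's +y side.

```bash
python3 -m crank '[{"dp":[0.0338,0.0532,0],"delta_rot":[0,0,0],"fingers":-0.35},{"dp":[0.0338,0.0532,0],"delta_rot":[0,0,0],"fingers":-0.35},{"dp":[0.0338,0.0532,0],"delta_rot":[0,0,0],"fingers":-0.35},{"dp":[0.0338,0.0532,0],"delta_rot":[0,0,0],"fingers":-0.35},{"dp":[0.0338,0.0532,0],"delta_rot":[0,0,0],"fingers":-0.35},{"dp":[0,0,0],"delta_rot":[0,0,0],"fingers":-0.35},{"dp":[0,0,0.06],"delta_rot":[0,0,0],"fingers":-0.35},{"dp":[0,0,0.06],"delta_rot":[0,0,0],"fingers":-0.35},{"dp":[0,0,0.06],"delta_rot":[0,0,0],"fingers":-0.35},{"dp":[0,0,0.04],"delta_rot":[0,0,0],"fingers":-0.35},{"dp":[0,0,0],"delta_rot":[0,0,0],"fingers":-0.35},{"dp":[0,0,0],"delta_rot":[0,0,0],"fingers":-0.35}]'
```

```text
t: 7.17
tcp_pos: [0.6015, 0.1562, 0.1025]
tool_rot: [0.694, 0.72, -0.002, -0.002]
force: [0.4, -0.3, 0.8]
finger_gap: 0.327
gripper_force: 0.0
```

```bash
python3 -m crank '[{"dp":[0,0.004,0.03],"delta_rot":[0,0,0],"fingers":-0.35},{"dp":[0,0,0.014],"delta_rot":[0,0,0],"fingers":-0.35},{"dp":[0,0,0.006],"delta_rot":[0,0,0],"fingers":-0.35},{"dp":[0,0,0],"delta_rot":[0,0,0],"fingers":-0.35},{"dp":[0,0,0],"delta_rot":[0,0,0],"fingers":-0.35}]'
python3 -m crank '[{"dp":[0,0,0.003],"delta_rot":[0,0,0],"fingers":-0.35},{"dp":[0,0,0.003],"delta_rot":[0,0,0],"fingers":-0.35},{"dp":[0,0,0],"delta_rot":[0,0,0],"fingers":-0.35}]'
python3 - <<'E'
from h import *
p,d=snap('scene','s3.png')
cv2.imwrite('pics/s3c.png',cv2.resize(cv2.imread('pics/s3.png')[170:320,310:450],None,fx=4,fy=4))
E
```

```text
t: 7.58
tcp_pos: [0.6057, 0.1567, 0.0807]
tool_rot: [0.694, 0.72, 0.0, 0.0]
force: [-0.4, 0.0, -0.1]
finger_gap: 0.325
gripper_force: 0.0
t: 7.83
tcp_pos: [0.6055, 0.1567, 0.0772]
tool_rot: [0.694, 0.72, 0.0, 0.0]
force: [-0.7, -0.3, 0.1]
finger_gap: 0.321
gripper_force: 0.0
```

View pics/s3c.png

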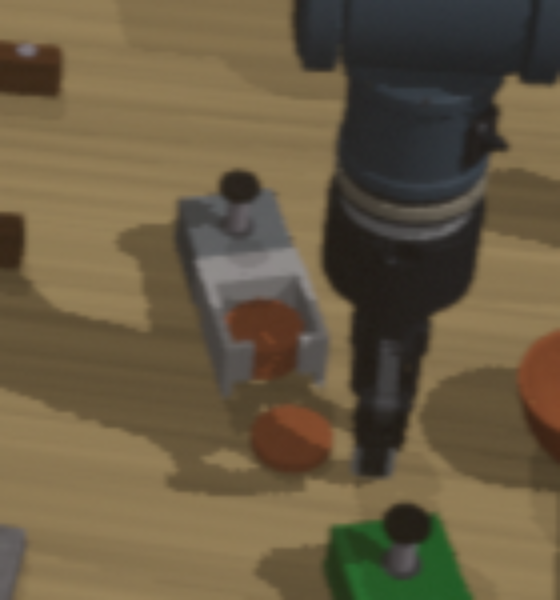

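The fingertips are beside the disc at (373,470) and it is undisturbed at (291,438). I'll lower slightly, watching the force.

```bash
python3 -m crank '[{"dp":[0,0,0.002],"delta_rot":[0,0,0],"fingers":-0.35},{"dp":[0,0,0.002],"delta_rot":[0,0,0],"fingers":-0.35},{"dp":[0,0,0.0],"delta_rot":[0,0,0],"fingers":-0.35}]'
python3 -m crank '[{"dp":[0,0,0.002],"delta_rot":[0,0,0],"fingers":-0.35},{"dp":[0,0,0.0],"delta_rot":[0,0,0],"fingers":-0.35}]'
```

```text
t: 8.13
tcp_pos: [0.6054, 0.1567, 0.0747]
tool_rot: [0.694, 0.72, -0.0, -0.0]
force: [-0.3, -0.9, 0.5]
finger_gap: 0.322
gripper_force: 0.0
t: 8.3
tcp_pos: [0.6054, 0.1567, 0.0737]
tool_rot: [0.694, 0.72, -0.0, -0.0]
force: [-0.1, 0.6, -0.2]
finger_gap: 0.325
gripper_force: 0.0
```

```bash
python3 -m crank '[{"dp":[-0.01,0,0],"delta_rot":[0,0,0],"fingers":-0.35},{"dp":[-0.01,0,0],"delta_rot":[0,0,0],"fingers":-0.35},{"dp":[-0.01,0,0],"delta_rot":[0,0,0],"fingers":-0.35},{"dp":[-0.012,0.005,0],"delta_rot":[0,0,0],"fingers":-0.35},{"dp":[-0.015,0.005,0],"delta_rot":[0,0,0],"fingers":-0.35},{"dp":[-0.015,0.005,0],"delta_rot":[0,0,0],"fingers":-0.35},{"dp":[-0.015,0.005,0],"delta_rot":[0,0,0],"fingers":-0.35},{"dp":[-0.015,0.005,0],"delta_rot":[0,0,0],"fingers":-0.35},{"dp":[-0.015,0.005,0],"delta_rot":[0,0,0],"fingers":-0.35},{"dp":[-0.015,0.005,0],"delta_rot":[0,0,0],"fingers":-0.35},{"dp":[-0.008,0.003,0],"delta_rot":[0,0,0],"fingers":-0.35},{"dp":[0,0,0],"delta_rot":[0,0,0],"fingers":-0.35}]'
cat > disc.py <<'E'
from h import *
import sys
t=manip.sense()['tcp_pos'];c=t[:2]+[0,-.028]
for n in('top','scene'):
    p,d=snap(n,n[0]+sys.argv[1]+'.png'); X=cloud(n,d); h=p.astype(int)
    m=(h[...,0]>h[...,2]*2.0)&(X[...,2]>.0055)&(X[...,2]<.013)&(np.hypot(X[...,0]-c[0],X[...,1]-c[1])<.06)
    q=X[m]
    if len(q)>5: print(n,len(q),((q.max(0)+q.min(0))/2).round(4),np.ptp(q,axis=0).round(3))
print(t)
E
python3 disc.py 4; python3 -c "
import cv2
cv2.imwrite('pics/s4c.png',cv2.resize(cv2.imread('pics/s4.png')[170:320,280:420],None,fx=4,fy=4))"
```

```text
t: 9.3
tcp_pos: [0.6277, 0.0862, 0.074]
tool_rot: [0.695, 0.719, 0.0, 0.0]
force: [1.0, -0.1, -0.6]
finger_gap: 0.328
gripper_force: 0.0
top 61 [0.6273 0.0463 0.0091] [0.038 0.021 0.007]
scene 202 [0.629  0.0545 0.0089] [0.045 0.036 0.007]
[0.62773344 0.08616672 0.07398101]
```

View pics/s4c.png

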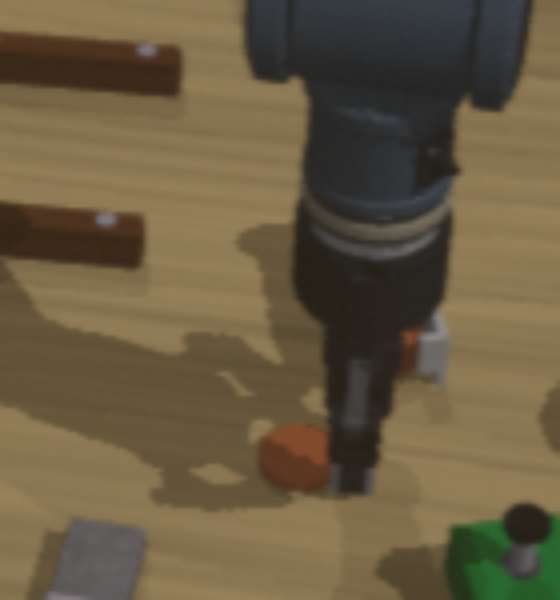

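The disc sits in the finger cradle at (298,458) in the crop, about (0.629,0.057), clear of the dispenser. On towards the lane.

```bash
python3 -m crank '[{"dp":[-0.01,-0.001,0],"delta_rot":[0,0,0],"fingers":-0.35},{"dp":[-0.02,-0.001,0],"delta_rot":[0,0,0],"fingers":-0.35},{"dp":[-0.02,-0.001,0],"delta_rot":[0,0,0],"fingers":-0.35},{"dp":[-0.02,-0.001,0],"delta_rot":[0,0,0],"fingers":-0.35},{"dp":[-0.02,-0.001,0],"delta_rot":[0,0,0],"fingers":-0.35},{"dp":[-0.02,-0.001,0],"delta_rot":[0,0,0],"fingers":-0.35},{"dp":[-0.02,-0.001,0],"delta_rot":[0,0,0],"fingers":-0.35},{"dp":[-0.02,-0.001,0],"delta_rot":[0,0,0],"fingers":-0.35},{"dp":[-0.02,-0.001,0],"delta_rot":[0,0,0],"fingers":-0.35},{"dp":[-0.02,-0.001,0],"delta_rot":[0,0,0],"fingers":-0.35},{"dp":[-0.012,0,0],"delta_rot":[0,0,0],"fingers":-0.35},{"dp":[0,0,0],"delta_rot":[0,0,0],"fingers":-0.35}]'
python3 disc.py 5
```

```text
t: 10.4
tcp_pos: [0.626, -0.0154, 0.074]
tool_rot: [0.695, 0.719, 0.0, 0.0]
force: [-0.4, 0.2, 0.3]
finger_gap: 0.328
gripper_force: 0.0
scene 176 [ 0.6284 -0.0472  0.009 ] [0.047 0.036 0.007]
[ 0.62598961 -0.0154057   0.07396359]
```

```bash
python3 -m crank '[{"dp":[-0.01,0,0],"delta_rot":[0,0,0],"fingers":-0.35},{"dp":[-0.02,-0.0008,0],"delta_rot":[0,0,0],"fingers":-0.35},{"dp":[-0.02,-0.0008,0],"delta_rot":[0,0,0],"fingers":-0.35},{"dp":[-0.02,-0.0008,0],"delta_rot":[0,0,0],"fingers":-0.35},{"dp":[-0.02,-0.0008,0],"delta_rot":[0,0,0],"fingers":-0.35},{"dp":[-0.02,-0.0008,0],"delta_rot":[0,0,0],"fingers":-0.35},{"dp":[-0.02,-0.0008,0],"delta_rot":[0,0,0],"fingers":-0.35},{"dp":[-0.02,-0.0008,0],"delta_rot":[0,0,0],"fingers":-0.35},{"dp":[-0.02,-0.0008,0],"delta_rot":[0,0,0],"fingers":-0.35},{"dp":[-0.02,-0.0008,0],"delta_rot":[0,0,0],"fingers":-0.35},{"dp":[-0.02,-0.0008,0],"delta_rot":[0,0,0],"fingers":-0.35},{"dp":[-0.02,-0.0008,0],"delta_rot":[0,0,0],"fingers":-0.35}]'
python3 -m crank '[{"dp":[-0.02,-0.0008,0],"delta_rot":[0,0,0],"fingers":-0.35},{"dp":[-0.02,-0.0008,0],"delta_rot":[0,0,0],"fingers":-0.35},{"dp":[-0.02,-0.0008,0],"delta_rot":[0,0,0],"fingers":-0.35},{"dp":[-0.012,-0.0008,0],"delta_rot":[0,0,0],"fingers":-0.35},{"dp":[0,0,0],"delta_rot":[0,0,0],"fingers":-0.35}]'
python3 disc.py 6
```

```text
t: 11.5
tcp_pos: [0.6255, -0.1298, 0.0739]
tool_rot: [0.694, 0.72, 0.0, -0.0]
force: [-0.5, 0.3, -0.8]
finger_gap: 0.322
gripper_force: 0.0
t: 11.92
tcp_pos: [0.6254, -0.1666, 0.074]
tool_rot: [0.695, 0.719, 0.0, 0.001]
force: [-0.3, 0.1, -0.7]
finger_gap: 0.323
gripper_force: 0.0
scene 127 [ 0.6106 -0.206   0.0092] [0.075 0.05  0.007]
[ 0.62540984 -0.16661054  0.07400103]
```

```bash
python3 -m crank '[{"dp":[-0.01,-0.0022,0],"delta_rot":[0,0,0],"fingers":-0.35},{"dp":[-0.016,-0.0022,0],"delta_rot":[0,0,0],"fingers":-0.35},{"dp":[-0.016,-0.0022,0],"delta_rot":[0,0,0],"fingers":-0.35},{"dp":[-0.016,-0.0022,0],"delta_rot":[0,0,0],"fingers":-0.35},{"dp":[-0.016,-0.0022,0],"delta_rot":[0,0,0],"fingers":-0.35},{"dp":[-0.016,-0.0022,0],"delta_rot":[0,0,0],"fingers":-0.35},{"dp":[-0.016,-0.0022,0],"delta_rot":[0,0,0],"fingers":-0.35},{"dp":[-0.016,-0.0022,0],"delta_rot":[0,0,0],"fingers":-0.35},{"dp":[-0.016,-0.0022,0],"delta_rot":[0,0,0],"fingers":-0.35},{"dp":[-0.014,-0.002,0],"delta_rot":[0,0,0],"fingers":-0.35},{"dp":[-0.008,-0.001,0],"delta_rot":[0,0,0],"fingers":-0.35},{"dp":[0,0,0],"delta_rot":[0,0,0],"fingers":-0.35}]'
python3 -c "
from h import *
snap('scene','s7.png');cv2.imwrite('pics/s7c.png',cv2.resize(cv2.imread('pics/s7.png')[200:320,140:290],None,fx=4,fy=4))"
```

```text
t: 13.02
tcp_pos: [0.6167, -0.2465, 0.074]
tool_rot: [0.695, 0.719, 0.0, 0.0]
force: [-0.3, 0.5, -0.2]
finger_gap: 0.322
gripper_force: 0.0
```

View pics/s7c.png

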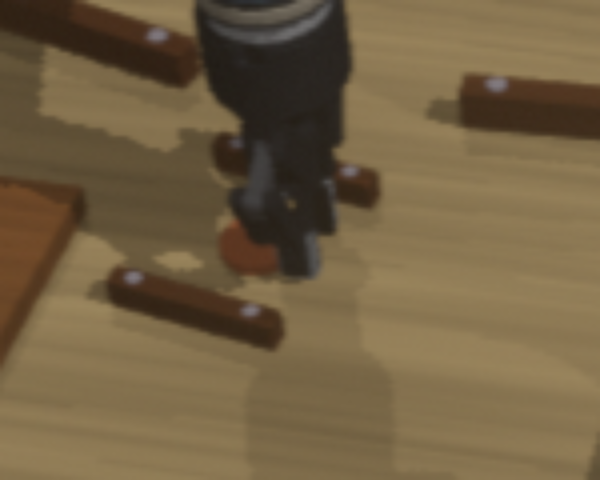

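The disc lies between the slats at (250,248) in the crop. I'll back off, lift, and measure.

```bash
python3 -m crank '[{"dp":[0.016,0,0],"delta_rot":[0,0,0],"fingers":-0.35},{"dp":[0.02,0,0],"delta_rot":[0,0,0],"fingers":-0.35},{"dp":[0.02,0,0],"delta_rot":[0,0,0],"fingers":-0.35},{"dp":[0,0,-0.04],"delta_rot":[0,0,0],"fingers":-0.35},{"dp":[0,0,-0.06],"delta_rot":[0,0,0],"fingers":-0.35},{"dp":[0,0,-0.06],"delta_rot":[0,0,0],"fingers":-0.35},{"dp":[0,0,-0.06],"delta_rot":[0,0,0],"fingers":-0.35},{"dp":[0.05,-0.05,-0.04],"delta_rot":[0,0,0],"fingers":-0.35},{"dp":[0.05,-0.05,0],"delta_rot":[0,0,0],"fingers":-0.35},{"dp":[0.05,-0.05,0],"delta_rot":[0,0,0],"fingers":-0.35},{"dp":[0,0,0],"delta_rot":[0,0,0],"fingers":-0.35},{"dp":[0,0,0],"delta_rot":[0,0,0],"fingers":-0.35}]'
python3 - <<'E'
from h import *
L=np.array([.618,-.281]);a=np.radians(-10)
for n in('scene','top'):
    p,d=snap(n,n[0]+'8.png');X=cloud(n,d);h=p.astype(int)
    e=(X[...,:2]-L)@np.array([[np.cos(a),-np.sin(a)],[np.sin(a),np.cos(a)]])
    m=(h[...,0]>h[...,2]*2)&(np.abs(e[...,0])<.045)&(np.abs(e[...,1])<.08)&(X[...,2]>.0055)&(X[...,2]<.013)
    q=e[m]
    if len(q): print(n,len(q),'lane xy',((q.max(0)+q.min(0))/2).round(4),np.ptp(q,axis=0).round(3),np.percentile(X[m][:,2],[5,50,95]).round(4))
    Y=X
    for k,c in dict(bowl=(.582,.268),cup=(.399,.2765),brush=(.775,-.0315)).items():
        q=X[(X[...,2]>.01)&(X[...,2]<.07)&(np.hypot(X[...,0]-c[0],X[...,1]-c[1])<(.1 if k=='brush' else .07))]
        if len(q): print(k,np.round(cv2.minAreaRect(q[:,:2].astype(np.float32))[0],3))
E
```

```text
t: 14.07
tcp_pos: [0.5357, -0.1416, 0.204]
tool_rot: [0.693, 0.721, -0.0, -0.002]
force: [1.3, -1.3, 0.7]
finger_gap: 0.322
gripper_force: 0.0
scene 209 lane xy [-0.0115  0.0054] [0.066 0.045] [0.0059 0.0079 0.0105]
bowl [0.581 0.267]
cup [0.4   0.276]
brush [ 0.786 -0.032]
top 160 lane xy [-0.0015  0.0056] [0.039 0.042] [0.006  0.0081 0.0113]
bowl [0.581 0.269]
cup [0.407 0.283]
brush [ 0.783 -0.031]
```

View pics/s8.png

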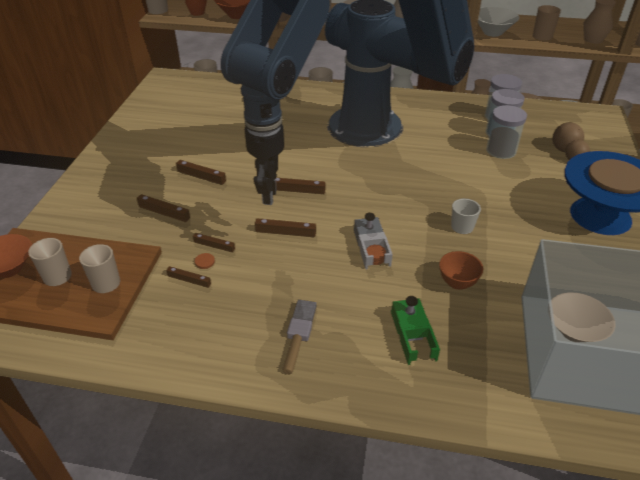

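The disc at (204,260) lies flat between the small slats, within about 6 mm of the lane centre. The bowl, cup and brush are where they were.

```bash
python3 -c "
from station import manip
print(manip.sign_off())"
```

```text
the job is handed in; nothing more can be done
None
```

I pressed the plunger once and it came back up; the single disc that came out now lies flat between the slats of the 100 mm lane, about 6 mm from its centre, with the other discs still in the dispenser, the bowl, cup and brush undisturbed, and the job handed in at about 14 s.

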